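# Second slide rack on the drying hook

### The arm

A 6-joint arm with a two-finger parallel gripper is mounted at the origin on a cart in front of the work surface, level with it; the furniture and walls round the work are solid. World frame = base frame: x ahead of the robot, y to its left, z up, the work surface at z = 0. Lengths are in m, angles in degrees, forces in N, time in s.
With the tool pointing down it reaches from about 0.35 to 0.875 m from the base axis. Payload 4.2 kg.
Tool frame: the origin (TCP) lies midway between the tips of the shut fingers; the grasp point (between the pads) lies 19 mm behind it; x points along the fingers, y is the direction in which the jaws open and shut, and the axes are right-handed (so a half turn about x gives the same grasp; the last joint's range is limited). The gripper opens to 87 mm and grips with 3 to 60 N. Pads are 19 mm wide; open, the fingers measure 117 mm over their backs; the gripper's body (75 mm by 190 mm) begins 51 mm behind the grasp point.
Start: joints at [-50.787, 22.042, 0.453, 0, -68.411, -14.817], TCP at [0.258, -0.569, 0.223] pointing down, gripper open.
Joint ranges: [-179.83, 179.83], [-69.29, 118.12], [-61.27, 80.66], [-181.25, 117.63], [-171.15, -9.14], [-177.46, 177.46]. Speed limits (degrees/s): [159.86, 159.86, 180, 180, 180, 180].

### API

Orientations are given as a 3x3 rotation matrix whose columns are the frame's x, y, z axes.
In Python, from station import r gives the robot as it stands.
- The arm moves only by the tool play_rows, never from a script. Its argument "plan" is a list that holds one entry, the list of rows, each a list of 6 numbers: the shift along the tool's x, y, z in cm, then the turn, a rotation vector about the tool's x, y, z in units of 10 degrees (1.0 is 10 degrees). A call has 1 to 5 rows; each row is the pose to reach, as a shift and turn from the pose commanded when the call began, along the tool's axes at that moment; what a row does not reach only later rows make up. A row lasts 1/8 s, in which the tool goes at most 62.5 mm and 10.7 degrees, less where a joint would pass 70% of its speed; a pose out of reach is approached as far as the arm can. A call with a gripper value outside its range is refused whole. "hand" is the opening, from 0 (shut) to 1 (fully open), set as the call begins (left out, the last holds). The fingers move at their own pace and stop on an object; the grip force is fixed at half the most. Time passes only in rows, so rows that repeat a pose let the fingers close. It gives the time, the measured TCP pose, the force and the opening at its end, in the units of the state.
- r.sense(): the state, without advancing time (a new reading comes with each control period).
- r.capture(name): name is "scene" or "top" or "wrist"; returns (picture, depth): 480x640x3 uint8, blue, green, red; 480x640 float32, m along the optical axis (not along the pixel's ray), 0 where there is no reading.
- r.get_calibration(name): a dict with "vfov" (degrees; the focal length in pixels is half the picture's height over the tangent of half this angle, whatever the lens; pixels are square), "cx", "cy" (the principal point, pixels), "rvec" (rotation vector, rad) and "tvec" (3), from world to camera coordinates, as OpenCV has them. Camera axes: x right, y down, z forward; pixel columns grow to the right and rows downward; lengths in m; the calibration is good to about 2 mm. A picture is of the moment at which its call begins: read the wrist's pose just before it. get_calibration takes no time and is no camera call; for the wrist camera it gives the pose at the moment of the call.
- r.finish_job(): hands the job in, once; it reports no verdict.
The state is a dict: "time_s": time; "joints": joint angles; "joint_velocities": joint speeds; "effort": joint torques, N m; "tcp_pos": TCP position; "ee_rot": TCP orientation; "wrist_force": force on the tool from outside, world axes, zero at the start; "moment": the same for the moment, N m; "gripper_width": opening from 0.0 (shut) to 1.0 (fully open).
Only numpy, scipy, OpenCV 4.12 (cv2) and the standard library are available. Lean on these libraries where they do the work, as an engineer would, in place of code of your own. Each camera call takes 0.05 s, during which the arm holds its last target.

### The job

A rack of glass microscope slides already hangs on the hook of the drying stand. Take the other rack that is full of slides (blue grip) by its grip and hang it by its bail on the same hook, in front of the first one, so that both racks hang upright and free, square across the hook. Do not knock the first rack off or push it along the hook, and leave the empty rack (orange grip) standing where it is.

Things in the scene. Friction and masses are not known exactly. Their poses are not given: they have to be found in the camera images.
- rack_full_grip (a point): Steel rack full of slides (clear, white ends) on the bench, blue grip, 160 g (sizes in mm): frame 86 (y) x 40 (x) x 40 high, rigid bail over it. Point: inside the upright grip block on the bail, 146 above the underside; block 24 (y) x 14 (x), 119 to 169 above the underside; grip across the 24 from above. z up, x through the bail's window: 78 wide, from 40 to 113 above the underside.
- hook_free_spot (a point): Free part of the fixed hook: level flat steel arm 18 mm wide, 8 thick, from post (white foot) to upturned tip. Point: mid-width on its top, 170 above the bench. x along the arm, tip to post; z up. Post at x +118, first rack near +72, tip at -47 to -54, 16 above the top face. Pass the window over the tip along +x, then lower; a hung rack's grip point is 33 above the top face, underside 113 below.
- rack_hung_grip (a point): First rack full of slides, blue grip, same sizes (mm), hanging loose by its bail on the hook near the post. Point inside its grip block, 146 above its underside; same axes as the other racks.
- rack_empty_grip (a point): Empty rack without slides, orange grip, same shape and sizes (mm), standing on the bench. Point inside its grip block, 146 above its underside. To be left alone.
There are look-alikes about, which are no part of the job. Leave any purple look-alike of the part that bears rack_full_grip alone.

How it is judged:
By the outcome, as a careful person would: the job done as asked, in the order asked, and still so for the second after the job is handed in, with the robot touching nothing.
It also fails if it takes over 45 s, if anything falls off the work surface, if the arm or the gripper's body presses on something with over 40 N, if the wrist force passes 120 N, or if a joint passes its speed limit or range.

## Working session

There is one attempt and no reset: what is moved stays moved. The work goes in short steps, Python scripts to look and compute and a tool call to move; the robot and the scene stay as the last step left them, time stands still between calls to the robot, and variables do not carry over. Pictures are saved under pics/ and viewed, and the job is handed in when it is done.

Besides the shell and the picture viewer there is one more tool, called after ">>>" in YAML: its name, and indented under it one key for each argument. play_rows: Moves the arm, as the interface text tells. Its arguments: {"type":"object","properties":{"plan":{"type":"array","items":{"type":"array","items":{"type":"array","items":{"type":"number"}}}},"hand":{"type":"number"}},"required":["plan"]}

```bash
mkdir -p pics; ls
cat > h.py <<'E'
import numpy as np, cv2
from station import r
def K(c,):
    f=240/np.tan(np.radians(c['vfov'])/2)
    return np.array([[f,0,c['cx']],[0,f,c['cy']],[0,0,1]])
def cam(n):
    c=r.get_calibration(n); R=cv2.Rodrigues(np.array(c['rvec'],float))[0]; return K(c),R,np.array(c['tvec'],float).reshape(3)
def pts(depth,C):
    k,R,t=C; v,u=np.mgrid[:480,:640]
    P=np.stack([(u-k[0,2])/k[0,0]*depth,(v-k[1,2])/k[1,1]*depth,depth],-1)
    return (P-t)@R
def rayplane(u,v,z,C):
    k,R,t=C; d=R.T@np.linalg.inv(k)@np.array([u,v,1.]); o=-R.T@t
    return o+d*(z-o[2])/d[2]
E
python3 - <<'E'
from h import *
for n in ['scene','top','wrist']:
    C=cam(n); p,d=r.capture(n); cv2.imwrite(f'pics/{n}0.png',p); np.savez(f'{n}0.npz',p=p,d=d,k=C[0],R=C[1],t=C[2])
    print(n,-C[1].T@C[2],C[1][2],C[0][0,0])
s=r.sense();print(s)
E
```

```text
pics
scene [0.0057238  0.8672192  1.03538617] [ 0.38547616 -0.64168234 -0.66306252] 583.3974059859381
top [ 0.37378308 -0.00539028  1.09662486] [ 0.16376585 -0.01296579 -0.98641403] 487.56022765478895
wrist [ 0.18341677 -0.60242557  0.38277302] [ 0.27298076  0.12601393 -0.95373056] 337.623163697105
{'time_s': 0.15, 'joints': array([-5.07856034e+01,  2.20785645e+01,  3.97423928e-01, -2.05878492e-02,
       -6.84127668e+01, -1.48158580e+01]), 'joint_velocities': array([-0.0616726 , -0.08183556,  0.28206857,  0.08696941, -0.00288317,
        0.01595533]), 'effort': array([-2.28203085e-04, -3.91053557e+01,  1.87587690e+01,  4.22230572e+00,
        1.23683014e-02, -1.39450681e-04]), 'tcp_pos': array([ 0.25798597, -0.56875636,  0.2217304 ]), 'ee_rot': array([[-7.77322718e-04, -4.12959903e-01,  9.10748876e-01],
       [ 1.48108991e-03,  9.10747677e-01,  4.12960623e-01],
       [-9.99998601e-01,  1.66990464e-03, -9.63141153e-05]]), 'wrist_force': array([-0.36420307,  0.01843566,  0.36231623]), 'moment': array([0.00811781, 0.01479346, 0.01801245]), 'gripper_width': 1.0010742563969288}
```

View pics/scene0.png

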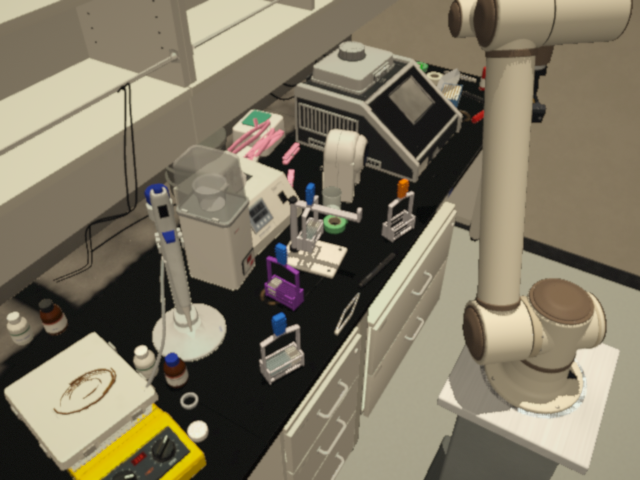

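View pics/top0.png

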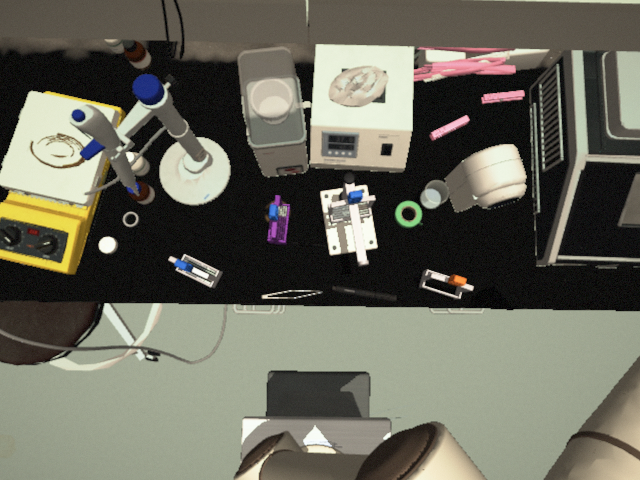

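View pics/wrist0.png

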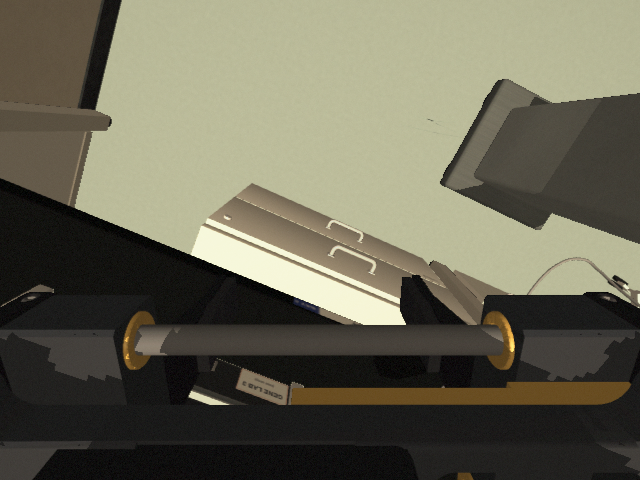

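Candidates with a blue grip in the scene view are the silver rack on the bench (281,325; top 181,266), the purple frame (281,253; a look-alike) and the silver rack on the hook (311,192). The orange rack at (403,188) is the empty one. The target is the silver one on the bench. I'll confirm it in a crop and measure.

Run:
```python
from h import *
S=np.load('scene0.npz');T=np.load('top0.npz')
a=cv2.resize(S['p'][300:390,240:320],None,fx=5,fy=5,interpolation=cv2.INTER_CUBIC)
b=cv2.resize(T['p'][240:300,155:235],None,fx=5,fy=5,interpolation=cv2.INTER_CUBIC)
c=cv2.resize(S['p'][170:285,270:370],None,fx=4,fy=4,interpolation=cv2.INTER_CUBIC)
d=cv2.resize(T['p'][165:275,310:390],None,fx=4,fy=4,interpolation=cv2.INTER_CUBIC)
m=np.zeros((450,800,3),np.uint8); m[:450,:400]=a; m[:300,400:]=b; cv2.imwrite('pics/crop1.png',m)
m=np.zeros((460,730,3),np.uint8); m[:460,:400]=c; m[:440,405:725]=d; cv2.imwrite('pics/crop2.png',m)
for n,Z in [('scene',S),('top',T)]:
    hsv=cv2.cvtColor(Z['p'],cv2.COLOR_BGR2HSV); P=pts(Z['d'],(Z['k'],Z['R'],Z['t']))
    for nm,lo,hi in [('blue',(100,130,60),(118,255,255)),('orange',(8,180,150),(18,255,255)),('purple',(130,100,50),(150,255,255))]:
        M=cv2.inRange(hsv,lo,hi); N,L,st,ce=cv2.connectedComponentsWithStats(M)
        for i in range(1,N):
            if st[i,4]<25: continue
            q=P[(L==i)&(Z['d']>0)]
            if len(q): print(n,nm,ce[i].round(1),st[i,4],np.median(q,0).round(3),q.min(0).round(3),q.max(0).round(3))
```

```text
scene blue [309.7 192.3] 169 [ 0.588 -0.056  0.207] [ 0.58  -0.343 -0.005] [ 0.767 -0.048  0.228]
scene blue [153.  189.6] 132 [0.72  0.296 0.382] [0.63  0.256 0.368] [0.735 0.346 0.459]
scene blue [168.8 236.3] 98 [0.612 0.358 0.375] [0.6   0.341 0.371] [0.63  0.369 0.38 ]
scene blue [280.4 252.5] 203 [0.569 0.099 0.149] [ 0.556 -0.072 -0.009] [0.697 0.104 0.17 ]
scene blue [278.7 322.6] 280 [0.458 0.268 0.149] [ 0.449  0.13  -0.007] [0.562 0.281 0.17 ]
scene blue [171.3 359.3] 126 [0.629 0.408 0.077] [0.619 0.377 0.001] [0.694 0.417 0.084]
scene orange [403.1 182.5] 52 [ 0.439 -0.264  0.164] [ 0.43  -0.488 -0.005] [ 0.537 -0.253  0.171]
scene purple [285.3 286.1] 944 [0.558 0.098 0.033] [ 0.522 -0.012 -0.008] [0.69  0.118 0.124]
top blue [146.6  87.1] 629 [0.715 0.272 0.382] [ 0.695  0.251 -0.004] [0.927 0.457 0.386]
top blue [ 77.6 115. ] 101 [0.636 0.334 0.457] [0.63  0.328 0.45 ] [0.644 0.342 0.46 ]
top blue [ 91.2 149.4] 235 [0.615 0.352 0.375] [0.599 0.335 0.369] [0.631 0.367 0.38 ]
top blue [129.3 189.7] 26 [0.626 0.409 0.078] [ 0.619  0.401 -0.003] [0.652 0.45  0.081]
top blue [354.6 196.4] 145 [ 0.587 -0.063  0.221] [ 0.582 -0.076  0.178] [ 0.598 -0.052  0.23 ]
top blue [273.  212.2] 130 [0.565 0.092 0.166] [ 0.557  0.085 -0.004] [0.612 0.12  0.172]
top blue [183.2 265.2] 135 [0.459 0.259 0.166] [ 0.45   0.249 -0.005] [0.476 0.328 0.172]
top orange [459.2 279.6] 81 [ 0.442 -0.269  0.167] [ 0.433 -0.281  0.144] [ 0.45  -0.256  0.171]
top purple [278.5 225.3] 594 [0.555 0.09  0.036] [ 0.526  0.07  -0.005] [0.641 0.121 0.165]
```

View pics/crop1.png

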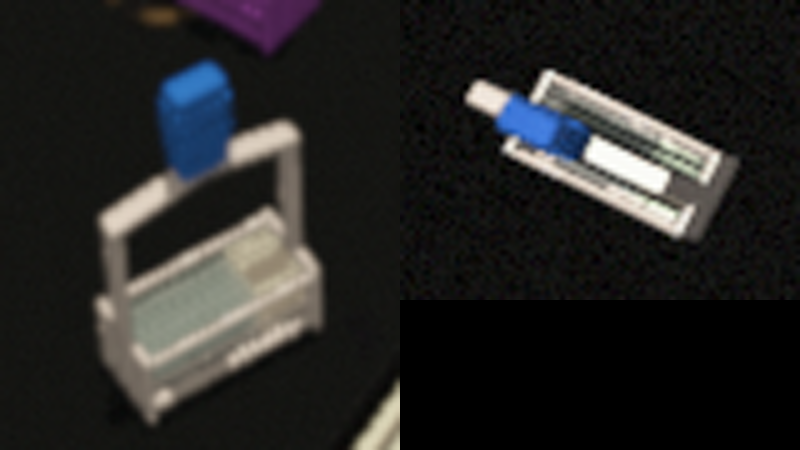

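View pics/crop2.png

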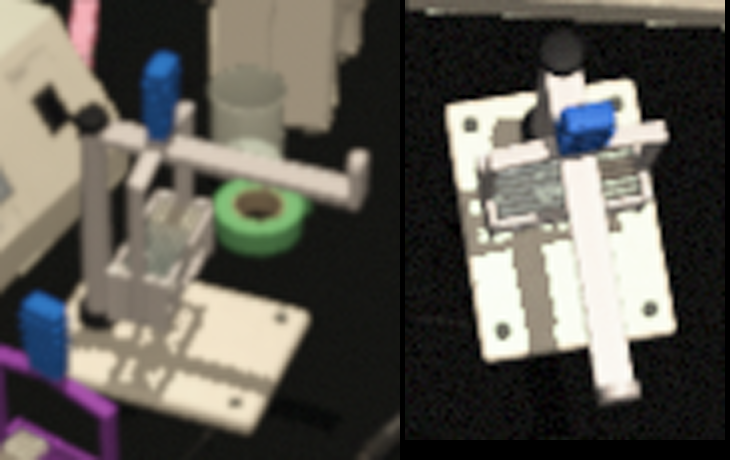

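Confirmed: the silver bench rack holds clear slides with white ends. Now I'll measure axes of the bail and the hook arm.

Run:
```python
from h import *
for n in ['scene','top']:
    Z=np.load(n+'0.npz'); C=(Z['k'],Z['R'],Z['t']); P=pts(Z['d'],C); ok=Z['d']>0
    hsv=cv2.cvtColor(Z['p'],cv2.COLOR_BGR2HSV); nb=~((hsv[...,0]>95)&(hsv[...,0]<125)&(hsv[...,1]>100))
    def fit(nm,x0,x1,y0,y1,z0,z1,extra=True):
        m=ok&extra&(P[...,0]>x0)&(P[...,0]<x1)&(P[...,1]>y0)&(P[...,1]<y1)&(P[...,2]>z0)&(P[...,2]<z1)
        q=P[m]
        if len(q)<5: print(n,nm,len(q));return
        vx,vy,cx,cy=cv2.fitLine(q[:,:2].astype(np.float32),cv2.DIST_HUBER,0,.01,.01).ravel()
        a=(q[:,:2]-[cx,cy])@[vx,vy]; b=(q[:,:2]-[cx,cy])@[-vy,vx]
        lo=np.array([cx,cy])+a.min()*np.array([vx,vy]);hi=np.array([cx,cy])+a.max()*np.array([vx,vy])
        print(n,nm,len(q),'ang',np.degrees(np.arctan2(vy,vx)).round(2),'ends',lo.round(4),hi.round(4),'wid',np.percentile(b,[2,98]).round(4),'z',np.median(q[:,2]).round(4))
    fit('bail',.40,.52,.19,.33,.108,.126,nb)
    fit('gripTop',.40,.52,.19,.33,.162,.176,~nb)
    fit('rim',.40,.52,.19,.33,.034,.046,nb)
    fit('arm',.42,.58,-.15,0,.160,.180,nb)
    fit('armtip',.42,.58,-.15,0,.181,.192,nb)
    fit('hunggrip',.54,.63,-.12,0,.218,.232,~nb)
    fit('hungbail',.54,.63,-.14,0.02,.165,.182,nb)
    fit('hungrim',.52,.66,-.14,0.02,.09,.105,nb)
    fit('post',.60,.70,-.14,0.02,.12,.23,nb)
```

```text
scene bail 164 ang 64.22 ends [0.4397 0.2278] [0.4777 0.3063] wid [-0.0082  0.0042] z 0.1126
scene gripTop 78 ang 62.55 ends [0.454  0.2574] [0.4643 0.2772] wid [-0.0101  0.0056] z 0.1667
scene rim 340 ang 68.17 ends [0.4432 0.2251] [0.4761 0.3072] wid [-0.0204  0.02  ] z 0.0363
scene arm 354 ang 11.45 ends [ 0.4637 -0.0799] [ 0.5871 -0.0549] wid [-0.0146  0.0336] z 0.1679
scene armtip 24 ang 86.98 ends [ 0.4662 -0.0865] [ 0.4671 -0.0705] wid [-0.0055  0.0039] z 0.1875
scene hunggrip 48 ang 85.58 ends [ 0.5878 -0.0746] [ 0.5896 -0.0504] wid [-0.0091  0.0067] z 0.2228
scene hungbail 268 ang 11.22 ends [ 0.5398 -0.0654] [ 0.6294 -0.0476] wid [-0.038   0.0358] z 0.169
scene hungrim 237 ang -75.44 ends [ 0.5745 -0.0112] [ 0.5985 -0.1038] wid [-0.0173  0.0506] z 0.0938
scene post 235 ang 22.98 ends [ 0.5879 -0.0667] [ 0.6421 -0.0437] wid [-0.014   0.0095] z 0.1662
top bail 129 ang 65.6 ends [0.4428 0.2235] [0.4794 0.3042] wid [-0.0047  0.0048] z 0.1125
top gripTop 94 ang 65.88 ends [0.4558 0.2523] [0.4656 0.2743] wid [-0.0067  0.0067] z 0.1674
top rim 237 ang 56.03 ends [0.4396 0.2237] [0.4894 0.2976] wid [-0.0193  0.0288] z 0.0369
top arm 539 ang 11.13 ends [ 0.4657 -0.0848] [ 0.5867 -0.061 ] wid [-0.0097  0.0091] z 0.1687
top armtip 24 ang -84.88 ends [ 0.4674 -0.0746] [ 0.4689 -0.0916] wid [-0.0028  0.0036] z 0.1897
top hunggrip 83 ang -70.19 ends [ 0.5864 -0.0542] [ 0.5943 -0.0762] wid [-0.0061  0.0062] z 0.2243
top hungbail 477 ang 11.03 ends [ 0.5393 -0.0712] [ 0.6305 -0.0534] wid [-0.0406  0.0374] z 0.1691
top hungrim 210 ang -80.82 ends [ 0.5775 -0.019 ] [ 0.5916 -0.1061] wid [-0.0142  0.046 ] z 0.0934
top post 216 ang 52.82 ends [ 0.5938 -0.099 ] [ 0.6367 -0.0425] wid [-0.0149  0.0179] z 0.1716
```

```bash
cat >> h.py <<'E'
def plan(x,y,z,yaw,n=None):
    """yaw = world angle of tool y axis"""
    s=r.sense(); R=np.array(s['ee_rot']); p=np.array(s['tcp_pos'])
    c,q=np.cos(np.radians(yaw)),np.sin(np.radians(yaw))
    Rt=np.array([[0,-c*0+c,0],[0,q,0],[-1,0,0]],float); Rt[:,1]=[c,q,0]; Rt[:,2]=np.cross(Rt[:,0],Rt[:,1])
    sh=R.T@(np.array([x,y,z])-p)*100; w=np.degrees(cv2.Rodrigues(R.T@Rt)[0].ravel())/10
    m=max(np.linalg.norm(sh)/6.25,np.linalg.norm(w)/1.07)
    print('t',s['time_s'],'tcp',p.round(4),'yaw',np.degrees(np.arctan2(R[1,1],R[0,1])).round(2),'F',np.round(s['wrist_force'],2),'w',round(s['gripper_width'],3),'j',np.round(s['joints'],0))
    print('shift',sh.round(2),'turn',w.round(2),'rows>=',round(m,1))
E
python3 -c "
from h import *
plan(.45,.22,.29,65.5)"
```

```text
t 0.15 tcp [ 0.258  -0.5688  0.2217] yaw 114.39 F [-0.36  0.02  0.36] w 1.001 j [-51.  22.   0.  -0. -68. -15.]
shift [-6.73 63.92 50.06] turn [ 4.89 -0.   -0.01] rows>= 13.0
```

>>> play_rows:
  plan:
    - [[-2,4,3,0,0,0],[-4,8.5,6.5,0,0,0],[-6,13,10,0,0,0],[-7,17.5,13.5,0,0,0],[-7,22,17,0,0,0]]
  hand: 1

```text
time_s: 0.78
tcp_pos: [0.3225, -0.2971, 0.2934]
ee_rot: [[0.002, -0.413, 0.911], [-0.001, 0.911, 0.413], [-1.0, -0.002, 0.002]]
wrist_force: [2.7, 0.3, 0.7]
gripper_width: 1.003
```

>>> play_rows:
  plan:
    - [[0,4.5,3.5,0,0,0],[0,9,7,0,0,0],[0,13.5,10.5,0,0,0],[0,18,14,0,0,0],[0,22,17.5,0,0,0]]

```text
time_s: 1.4
tcp_pos: [0.3904, -0.024, 0.2928]
ee_rot: [[0.001, -0.414, 0.91], [0.0, 0.91, 0.414], [-1.0, 0.0, 0.001]]
wrist_force: [1.0, -0.5, -0.7]
gripper_width: 0.999
```

>>> play_rows:
  plan:
    - [[0,4,3.5,1,0,0],[0,8,7,2,0,0],[0,12,10,3,0,0],[0,16,13,4,0,0],[0,20,15.5,4.89,0,0]]

```text
time_s: 2.02
tcp_pos: [0.4492, 0.2219, 0.2922]
ee_rot: [[-0.0, 0.419, 0.908], [-0.0, 0.908, -0.419], [-1.0, -0.0, -0.0]]
wrist_force: [0.2, 0.0, 0.5]
gripper_width: 0.998
```

Run:
```python
from h import *
plan(.46,.2645,.27,65.5)
C=cam('wrist');p,d=r.capture('wrist');cv2.imwrite('pics/w1.png',p);np.savez('w1.npz',p=p,d=d,k=C[0],R=C[1],t=C[2])
```

```text
t 2.025 tcp [0.4492 0.2219 0.2922] yaw 65.21 F [0.16 0.05 0.5 ] w 0.998 j [  45.    7.  -10.   -0.  -73. -160.]
shift [ 2.22  4.32 -0.8 ] turn [-0.03 -0.    0.  ] rows>= 0.8
```

View pics/w1.png

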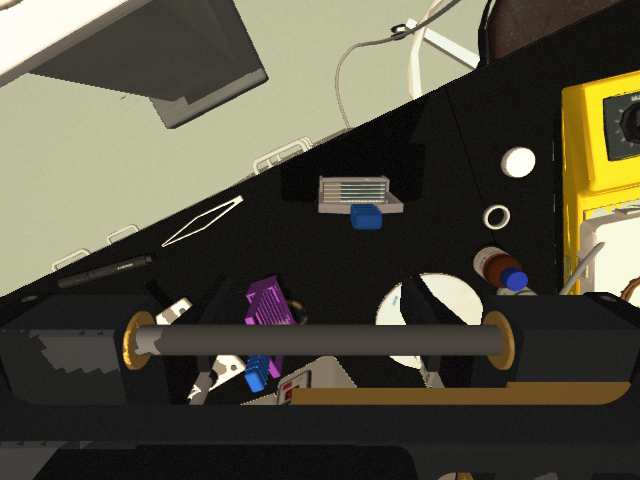

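The wrist view shows the silver rack with its blue grip at (366,217). The purple frame is at (258,370), away to the left.

Run:
```python
from h import *
Z=np.load('w1.npz'); C=(Z['k'],Z['R'],Z['t']); P=pts(Z['d'],C)
hsv=cv2.cvtColor(Z['p'],cv2.COLOR_BGR2HSV); bl=(hsv[...,0]>95)&(hsv[...,0]<125)&(hsv[...,1]>100)
box=(abs(P[...,0]-.46)<.07)&(abs(P[...,1]-.265)<.07)&(Z['d']>0)
for nm,m in [('gripT',box&bl&(P[...,2]>.163)&(P[...,2]<.175)),('bail',box&~bl&(P[...,2]>.108)&(P[...,2]<.126))]:
    q=P[m]; vx,vy,cx,cy=cv2.fitLine(q[:,:2].astype(np.float32),cv2.DIST_HUBER,0,.01,.01).ravel()
    a=(q[:,:2]-[cx,cy])@[vx,vy]; b=(q[:,:2]-[cx,cy])@[-vy,vx]
    c=np.array([cx,cy])+(a.min()+a.max())/2*np.array([vx,vy])
    print(nm,len(q),np.degrees(np.arctan2(vy,vx)).round(2),'c',c.round(4),'len',np.ptp(a).round(4),'wid',np.percentile(b,[2,98]).round(4),'z',np.median(q[:,2]).round(4),cv2.minAreaRect(q[:,:2].astype(np.float32)*1000))
```

```text
gripT 420 65.94 c [0.4623 0.2653] len 0.0232 wid [-0.0075  0.0062] z 0.1678 ((462.9019775390625, 265.0045166015625), (23.15587615966797, 14.212288856506348), 66.52177429199219)
bail 563 65.6 c [0.4626 0.2659] len 0.0874 wid [-0.0051  0.0044] z 0.1131 ((462.50543212890625, 265.902587890625), (87.3587417602539, 11.211133003234863), 65.52884674072266)
```

```bash
python3 -c "
from h import *
plan(.462,.2655,.130,65.6)"
```

```text
t 2.075 tcp [0.4504 0.2263 0.2915] yaw 65.11 F [2.38 3.18 0.72] w 1.001 j [  45.    8.   -9.   -0.  -73. -160.]
shift [16.16  4.02 -0.6 ] turn [-0.05  0.   -0.01] rows>= 2.7
```

>>> play_rows:
  plan:
    - [[1.5,2,-0.3,0,0,0],[3,4,-0.6,0,0,0],[5,4,-0.6,0,0,0],[5,4,-0.6,0,0,0],[5,4,-0.6,0,0,0]]

```text
time_s: 2.7
tcp_pos: [0.4607, 0.259, 0.2428]
ee_rot: [[0.001, 0.415, 0.91], [-0.0, 0.91, -0.415], [-1.0, 0.0, 0.001]]
wrist_force: [0.1, 0.4, 0.7]
gripper_width: 1.002
```

```bash
python3 -c "
from h import *
plan(.462,.2655,.130,65.6)"
```

```text
t 2.7 tcp [0.4607 0.259  0.2428] yaw 65.48 F [0.13 0.35 0.66] w 1.002 j [  47.   12.  -11.    0.  -67. -161.]
shift [11.28  0.65 -0.16] turn [-0.01  0.   -0.  ] rows>= 1.8
```

>>> play_rows:
  plan:
    - [[2.5,0.65,-0.15,0,0,0],[5,0.65,-0.15,0,0,0],[7.5,0.65,-0.15,0,0,0],[10,0.65,-0.15,0,0,0],[11.2,0.65,-0.15,0,0,0]]

```text
time_s: 3.32
tcp_pos: [0.4617, 0.2654, 0.1302]
ee_rot: [[-0.0, 0.415, 0.91], [-0.0, 0.91, -0.415], [-1.0, -0.0, 0.0]]
wrist_force: [-0.1, -0.3, 0.4]
gripper_width: 0.999
```

Run:
```python
from h import *
plan(.462,.2655,.130,65.6)
p,d=r.capture('top');cv2.imwrite('pics/t2.png',cv2.resize(p[200:320,120:260],None,fx=4,fy=4))
p,d=r.capture('scene');cv2.imwrite('pics/s2.png',cv2.resize(p[240:400,200:360],None,fx=3.5,fy=3.5))
```

```text
t 3.325 tcp [0.4617 0.2654 0.1302] yaw 65.48 F [-0.15 -0.32  0.43] w 0.999 j [  47.   18.  -20.    0.  -52. -162.]
shift [0.02 0.02 0.02] turn [-0.01  0.    0.  ] rows>= 0.0
```

View pics/s2.png

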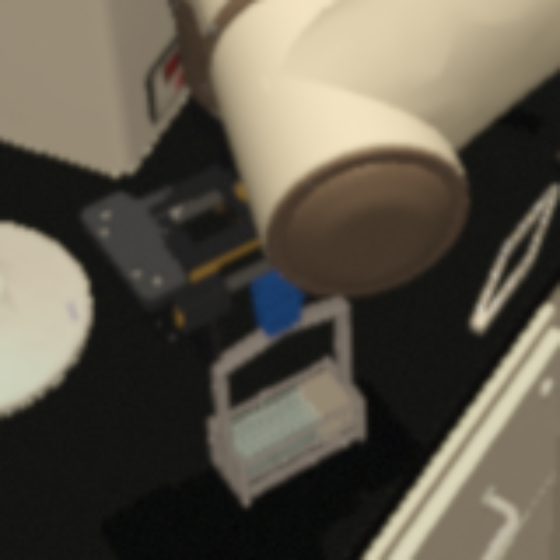

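The gripper straddles the blue block, seen at (275,300) in the crop, with the rack undisturbed. Close.

>>> play_rows:
  plan:
    - [[0,0,0,0,0,0],[0,0,0,0,0,0],[0,0,0,0,0,0],[0,0,0,0,0,0],[0,0,0,0,0,0]]
  hand: 0

```text
time_s: 4.05
tcp_pos: [0.4617, 0.2657, 0.1307]
ee_rot: [[0.0, 0.415, 0.91], [0.0, 0.91, -0.415], [-1.0, 0.0, 0.0]]
wrist_force: [0.2, -0.6, -0.4]
gripper_width: 0.516
```

>>> play_rows:
  plan:
    - [[0,0,0,0,0,0],[0,0,0,0,0,0],[-0.5,0,0,0,0,0],[-1.5,0,0,0,0,0],[-2,0,0,0,0,0]]

```text
time_s: 4.68
tcp_pos: [0.462, 0.266, 0.1516]
ee_rot: [[0.001, 0.415, 0.91], [0.001, 0.91, -0.415], [-1.0, 0.001, 0.001]]
wrist_force: [0.2, -0.2, -0.3]
gripper_width: 0.273
```

Run:
```python
from h import *
plan(.40,.0,.290,101)
p,d=r.capture('scene');cv2.imwrite('pics/s3.png',cv2.resize(p[240:400,200:360],None,fx=3.5,fy=3.5))
```

```text
t 4.675 tcp [0.462  0.266  0.1516] yaw 65.5 F [ 0.2  -0.17 -0.28] w 0.273 j [  47.   17.  -18.    0.  -55. -162.]
shift [-13.88 -26.75   5.4 ] turn [-3.55  0.01 -0.01] rows>= 4.9
```

View pics/s3.png

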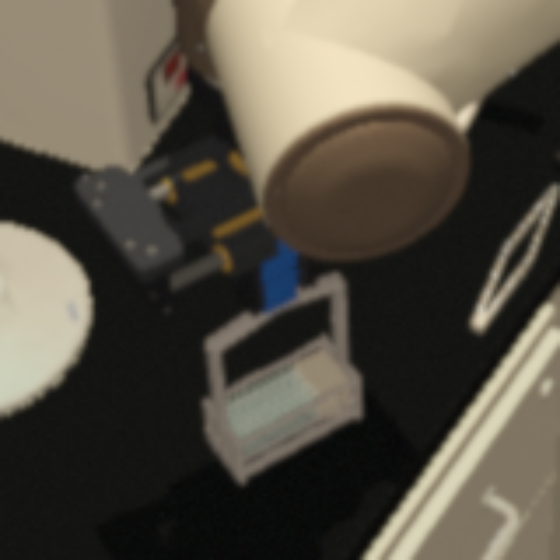

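>>> play_rows:
  plan:
    - [[-2.5,0,0,0,0,0],[-6,0,0,0,0,0],[-10,0,0,0,0,0],[-13.5,0,0,0,0,0],[-15,0,0,0,0,0]]

```text
time_s: 5.35
tcp_pos: [0.4621, 0.266, 0.3028]
ee_rot: [[0.003, 0.415, 0.91], [0.003, 0.91, -0.415], [-1.0, 0.004, 0.001]]
wrist_force: [-0.6, -0.8, -1.9]
gripper_width: 0.273
```

>>> play_rows:
  plan:
    - [[0,0,0,0,0,0]]

```text
time_s: 5.48
tcp_pos: [0.4616, 0.2658, 0.3008]
ee_rot: [[0.0, 0.415, 0.91], [0.001, 0.91, -0.415], [-1.0, 0.001, -0.0]]
wrist_force: [-0.6, 0.5, -2.1]
gripper_width: 0.274
```

Run:
```python
from h import *
plan(.410,-.095,.300,101.1)
p,d=r.capture('scene');cv2.imwrite('pics/s4.png',cv2.resize(p[180:380,200:360],None,fx=3,fy=3))
```

```text
t 5.475 tcp [0.4616 0.2658 0.3008] yaw 65.49 F [-0.56  0.46 -2.1 ] w 0.274 j [  47.   10.   -5.   -0.  -75. -162.]
shift [ 3.000e-02 -3.497e+01  1.028e+01] turn [-3.56  0.   -0.01] rows>= 5.8
```

View pics/s4.png

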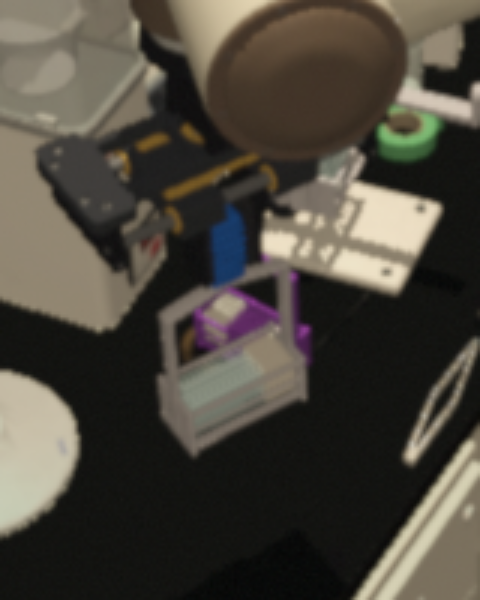

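The rack is lifted and level, with its bail at about (230,290) in the crop. Next I carry it to a point in front of the hook tip.

>>> play_rows:
  plan:
    - [[0,-2.5,0.7,0,0,0],[0,-6,1.8,0,0,0],[0,-10,3,0,0,0],[0,-14,4,0,0,0],[0,-18,5.2,0,0,0]]

```text
time_s: 6.15
tcp_pos: [0.4327, 0.0779, 0.2992]
ee_rot: [[-0.003, 0.415, 0.91], [-0.001, 0.91, -0.415], [-1.0, -0.002, -0.002]]
wrist_force: [0.7, -0.8, -1.5]
gripper_width: 0.273
```

>>> play_rows:
  plan:
    - [[0,-4,1.2,-0.8,0,0],[0,-8,2.4,-1.6,0,0],[0,-12,3.6,-2.4,0,0],[0,-15,4.5,-3.1,0,0],[0,-17,5.1,-3.56,0,0]]

```text
time_s: 6.78
tcp_pos: [0.4082, -0.0975, 0.2992]
ee_rot: [[-0.003, -0.193, 0.981], [-0.0, 0.981, 0.193], [-1.0, 0.0, -0.003]]
wrist_force: [0.7, 0.6, -0.7]
gripper_width: 0.274
```

>>> play_rows:
  plan:
    - [[0,0,0,0,0,0],[0,0,0,0,0,0]]

```text
time_s: 7.02
tcp_pos: [0.4095, -0.0956, 0.2998]
ee_rot: [[-0.001, -0.191, 0.982], [0.0, 0.982, 0.191], [-1.0, 0.0, -0.001]]
wrist_force: [-0.7, -0.1, -1.0]
gripper_width: 0.274
```

Run:
```python
from h import *
plan(.410,-.095,.300,101.1)
for n in ['scene','top','wrist']:
    C=cam(n); p,d=r.capture(n); np.savez(f'{n}5.npz',p=p,d=d,k=C[0],R=C[1],t=C[2]); cv2.imwrite(f'pics/{n}5.png',p)
```

```text
t 7.025 tcp [ 0.4095 -0.0956  0.2998] yaw 101.02 F [-0.67 -0.06 -0.97] w 0.274 j [  9.  -2. -18.  -0. -74. -88.]
shift [-0.02  0.05  0.06] turn [-0.01 -0.01 -0.  ] rows>= 0.0
```

View pics/scene5.png

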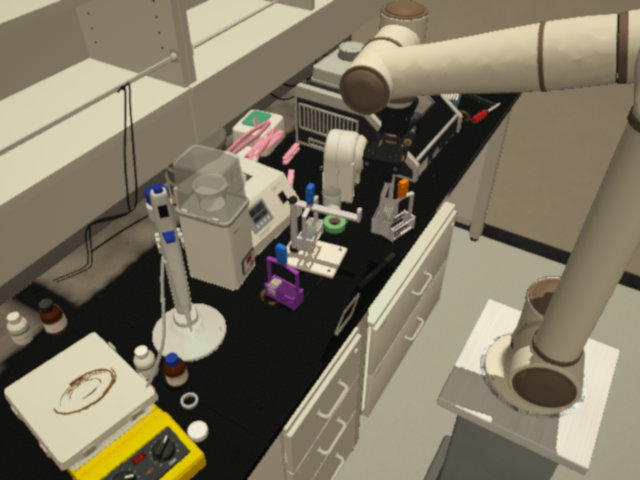

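View pics/top5.png

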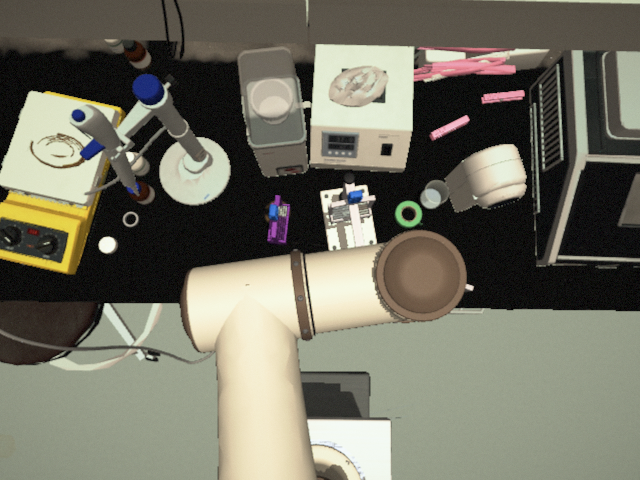

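View pics/wrist5.png

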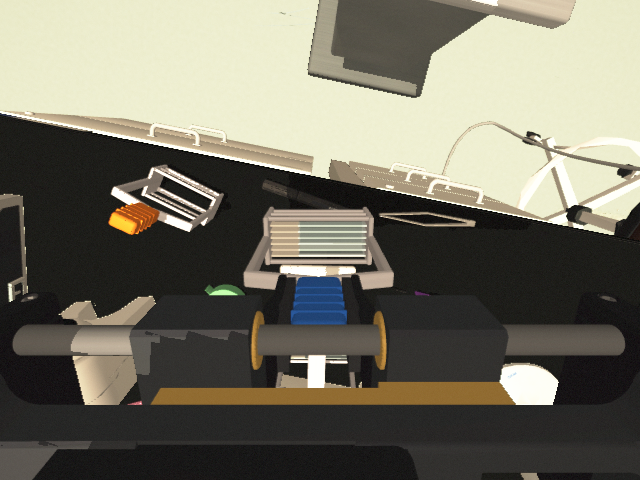

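The wrist view shows the gripped rack at (319,245) and the hook arm at (317,370), almost in line. I'll measure the held bail and the hook.

```bash
cat > m.py <<'E'
from h import *
def fit(n,P,nm,m):
    q=P[m]
    if len(q)<8: print(n,nm,len(q));return
    vx,vy,cx,cy=cv2.fitLine(q[:,:2].astype(np.float32),cv2.DIST_HUBER,0,.01,.01).ravel()
    a=(q[:,:2]-[cx,cy])@[vx,vy]; b=(q[:,:2]-[cx,cy])@[-vy,vx]
    c=np.array([cx,cy])+(a.min()+a.max())/2*np.array([vx,vy])
    print(n,nm,len(q),'ang',np.degrees(np.arctan2(vy,vx)).round(2),'c',c.round(4),'len',np.ptp(a).round(4),'wid',np.percentile(b,[2,98]).round(4),'z',np.percentile(q[:,2],[5,50,95]).round(4))
def bx(P,d,x0,x1,y0,y1,z0,z1): return (d>0)&(P[...,0]>x0)&(P[...,0]<x1)&(P[...,1]>y0)&(P[...,1]<y1)&(P[...,2]>z0)&(P[...,2]<z1)
E
python3 - <<'E'
from m import *
for n in ['scene','wrist']:
    Z=np.load(n+'5.npz');P=pts(Z['d'],(Z['k'],Z['R'],Z['t']));d=Z['d']
    hsv=cv2.cvtColor(Z['p'],cv2.COLOR_BGR2HSV); bl=(hsv[...,0]>95)&(hsv[...,0]<125)&(hsv[...,1]>100); st=(hsv[...,1]<70)&(hsv[...,2]>90)
    fit(n,P,'bail',bx(P,d,.37,.45,-.16,-.03,.27,.305)&~bl&st)
    fit(n,P,'rim',bx(P,d,.37,.45,-.16,-.03,.205,.217)&~bl&st)
    fit(n,P,'grip',bx(P,d,.37,.45,-.16,-.03,.28,.36)&bl)
    fit(n,P,'arm',bx(P,d,.47,.575,-.15,0,.162,.178)&~bl)
    fit(n,P,'tip',bx(P,d,.455,.48,-.12,-.04,.179,.195)&~bl)
    fit(n,P,'hunggrip',bx(P,d,.55,.63,-.12,0,.2,.24)&bl)
E
```

```text
scene bail 81 ang -82.01 c [ 0.4063 -0.0903] len 0.0865 wid [-0.0044  0.0057] z [0.2733 0.2812 0.2862]
scene rim 153 ang -79.77 c [ 0.4061 -0.0945] len 0.0917 wid [-0.0175  0.0215] z [0.2051 0.2072 0.2136]
scene grip 8 ang -53.78 c [ 0.4051 -0.0775] len 0.0138 wid [-0.004   0.0046] z [0.2913 0.3003 0.3025]
scene arm 277 ang 10.83 c [ 0.523  -0.0687] len 0.1061 wid [-0.0138  0.0074] z [0.1632 0.1679 0.1717]
scene tip 31 ang 87.21 c [ 0.4671 -0.0806] len 0.0193 wid [-0.005   0.0041] z [0.1802 0.1886 0.1938]
scene hunggrip 104 ang 86.53 c [ 0.5875 -0.0627] len 0.0286 wid [-0.0093  0.0059] z [0.2013 0.2166 0.2258]
wrist bail 1410 ang -79.1 c [ 0.4097 -0.0945] len 0.0881 wid [-0.0034  0.0063] z [0.2771 0.2819 0.2856]
wrist rim 2499 ang -79.92 c [ 0.4106 -0.0948] len 0.0865 wid [-0.0188  0.0201] z [0.2053 0.2065 0.2094]
wrist grip 2407 ang -78.32 c [ 0.4048 -0.0955] len 0.0246 wid [-0.0009  0.0016] z [0.295  0.3209 0.3366]
wrist arm 430 ang 10.96 c [ 0.5606 -0.0668] len 0.0316 wid [-0.0087  0.0088] z [0.1681 0.1694 0.1704]
wrist tip 0
wrist hunggrip 0
```

>>> play_rows:
  plan:
    - [[1.5,0,0,0,0,0],[3.5,0,0,0,0,0],[5.5,0,0,0,0,0],[7.2,0,0,0,0,0],[7.8,0,0,0,0,0]]

```text
time_s: 7.8
tcp_pos: [0.4097, -0.0951, 0.2216]
ee_rot: [[-0.002, -0.193, 0.981], [-0.0, 0.981, 0.193], [-1.0, 0.0, -0.002]]
wrist_force: [-0.7, 0.6, -1.3]
gripper_width: 0.27
```

Run:
```python
from h import *
plan(.518,-.0748,.222,101)
p,d=r.capture('scene');cv2.imwrite('pics/s6.png',cv2.resize(p[140:290,260:440],None,fx=4,fy=4))
```

```text
t 7.8 tcp [ 0.4097 -0.0951  0.2216] yaw 101.15 F [-0.69  0.64 -1.26] w 0.27 j [  9.   2. -26.  -0. -62. -88.]
shift [-0.06 -0.1  11.02] turn [ 0.01 -0.01 -0.  ] rows>= 1.8
```

View pics/s6.png

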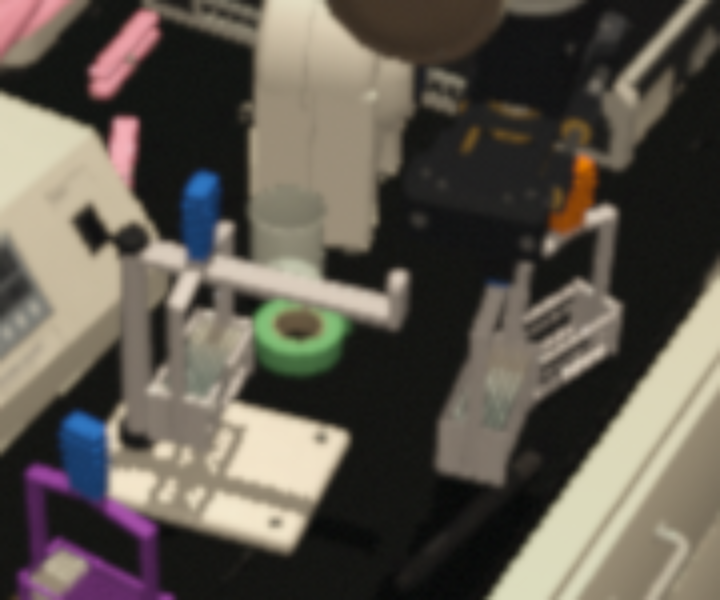

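The rack stands clear in front of the tip, and the tip (398,285 in the crop) lies at window height. I'll feed it along the hook, stopping partway.

>>> play_rows:
  plan:
    - [[0,0,1,0,0,0],[0,0,2.5,0,0,0],[0,0,4,0,0,0],[0,0,5.5,0,0,0],[0,0,6.5,0,0,0]]

```text
time_s: 8.48
tcp_pos: [0.4752, -0.0828, 0.2224]
ee_rot: [[-0.0, -0.193, 0.981], [-0.0, 0.981, 0.193], [-1.0, -0.0, -0.0]]
wrist_force: [0.8, 0.8, -2.1]
gripper_width: 0.27
```

>>> play_rows:
  plan:
    - [[0,0,1,0,0,0],[0,0,2,0,0,0],[0,0,3.2,0,0,0],[0,0,4.2,0,0,0],[0,-0.1,4.5,0,0,0]]

```text
time_s: 9.1
tcp_pos: [0.519, -0.0752, 0.2224]
ee_rot: [[-0.0, -0.193, 0.981], [-0.0, 0.981, 0.193], [-1.0, 0.0, -0.0]]
wrist_force: [-0.8, 0.6, -1.1]
gripper_width: 0.273
```

Run:
```python
from m import *
plan(.518,-.0748,.188,101)
n='scene';C=cam(n);p,d=r.capture('scene');cv2.imwrite('pics/s7.png',cv2.resize(p[140:290,260:440],None,fx=4,fy=4))
n='wrist';C=cam(n);p,d=r.capture(n);cv2.imwrite('pics/w7.png',p)
P=pts(d,C);hsv=cv2.cvtColor(p,cv2.COLOR_BGR2HSV); bl=(hsv[...,0]>95)&(hsv[...,0]<125)&(hsv[...,1]>100)
fit(n,P,'bail',bx(P,d,.47,.56,-.14,-.01,.195,.225)&~bl)
fit(n,P,'arm',bx(P,d,.44,.60,-.10,-.04,.165,.175)&~bl)
fit(n,P,'tip',bx(P,d,.44,.48,-.12,-.04,.179,.195)&~bl)
fit(n,P,'rim',bx(P,d,.48,.57,-.14,-.01,.120,.135)&~bl)
```

```text
t 9.1 tcp [ 0.519  -0.0752  0.2224] yaw 101.11 F [-0.82  0.62 -1.11] w 0.273 j [  9.  12. -14.  -0. -64. -88.]
shift [ 3.44  0.06 -0.09] turn [ 0.01 -0.   -0.  ] rows>= 0.6
wrist bail 1504 ang -79.32 c [ 0.5179 -0.0748] len 0.0881 wid [-0.009  0.007] z [0.2007 0.2043 0.2226]
wrist arm 2213 ang 11.86 c [ 0.5317 -0.0708] len 0.1325 wid [-0.009   0.0094] z [0.1679 0.1691 0.1705]
wrist tip 461 ang -80.67 c [ 0.4697 -0.0825] len 0.0173 wid [-0.0029  0.0041] z [0.1826 0.1922 0.1944]
wrist rim 3234 ang -80.66 c [ 0.5196 -0.0748] len 0.087 wid [-0.0189  0.02  ] z [0.1208 0.1278 0.1311]
```

View pics/s7.png

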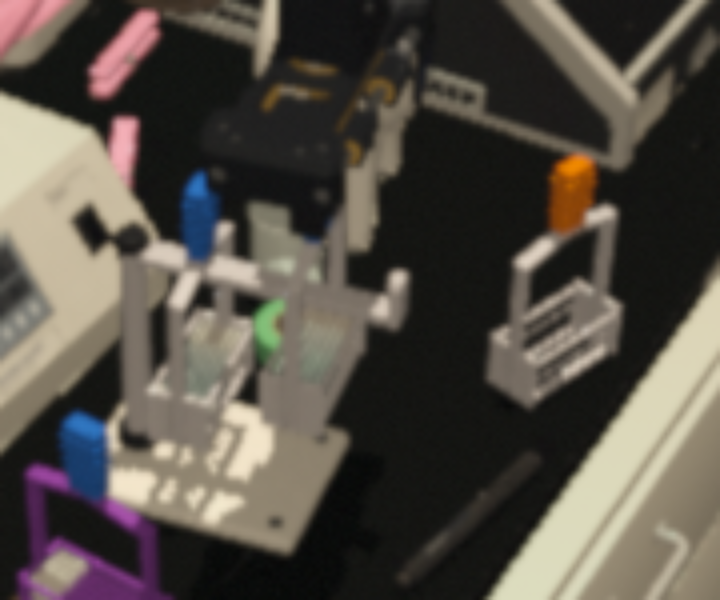

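View pics/w7.png

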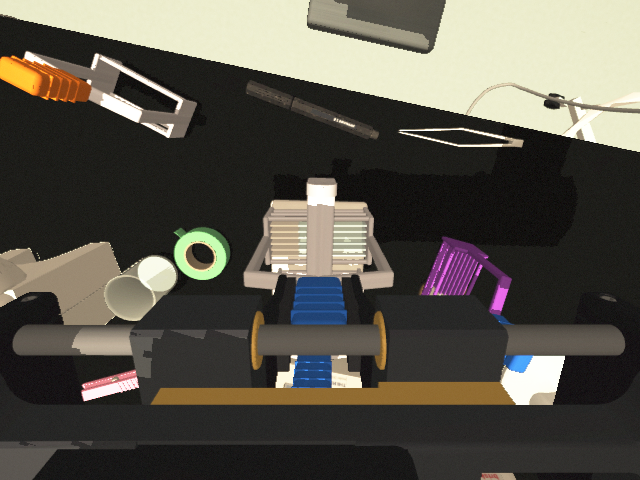

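The window is threaded over the arm and centred: the arm is at column 321 and the rack at 319 in the wrist view. Now lower.

>>> play_rows:
  plan:
    - [[0.8,0,0,0,0,0],[1.6,0,0,0,0,0],[2.4,0,0,0,0,0],[3,0,0,0,0,0],[3.2,0,0,0,0,0]]

```text
time_s: 9.82
tcp_pos: [0.5181, -0.0754, 0.19]
ee_rot: [[-0.001, -0.192, 0.981], [-0.0, 0.981, 0.192], [-1.0, 0.0, -0.001]]
wrist_force: [-0.3, -0.5, -2.0]
gripper_width: 0.275
```

>>> play_rows:
  plan:
    - [[0.05,0,0,0,0,0],[0.1,0,0,0,0,0],[0.15,0,0,0,0,0],[0.2,0,0,0,0,0],[0.2,0,0,0,0,0]]

```text
time_s: 10.45
tcp_pos: [0.5183, -0.0754, 0.1886]
ee_rot: [[0.0, -0.192, 0.981], [0.0, 0.981, 0.192], [-1.0, 0.0, 0.0]]
wrist_force: [-0.5, 0.9, -0.5]
gripper_width: 0.273
```

>>> play_rows:
  plan:
    - [[0.05,0,0,0,0,0],[0.05,0,0,0,0,0],[0.1,0,0,0,0,0],[0.1,0,0,0,0,0],[0.1,0,0,0,0,0]]

```text
time_s: 11.08
tcp_pos: [0.5184, -0.0754, 0.1876]
ee_rot: [[0.0, -0.192, 0.981], [0.0, 0.981, 0.192], [-1.0, -0.0, 0.0]]
wrist_force: [-0.1, -0.1, -1.6]
gripper_width: 0.271
```

Run:
```python
from m import *
plan(.518,-.0748,.187,101)
n='wrist';C=cam(n);p,d=r.capture(n)
P=pts(d,C);hsv=cv2.cvtColor(p,cv2.COLOR_BGR2HSV); bl=(hsv[...,0]>95)&(hsv[...,0]<125)&(hsv[...,1]>100)
fit(n,P,'bail',bx(P,d,.50,.56,-.14,-.01,.160,.19)&~bl)
fit(n,P,'rim',bx(P,d,.48,.57,-.14,-.01,.085,.10)&~bl)
plan(.518,-.0748,.187,101)
```

```text
t 11.075 tcp [ 0.5184 -0.0754  0.1876] yaw 101.1 F [-0.06 -0.09 -1.6 ] w 0.271 j [  9.  14. -17.   0. -59. -88.]
shift [ 0.06  0.06 -0.02] turn [0.01 0.   0.  ] rows>= 0.0
wrist bail 2322 ang -78.4 c [ 0.516  -0.0751] len 0.0881 wid [-0.0153  0.0081] z [0.1667 0.1692 0.174 ]
wrist rim 3061 ang -79.38 c [ 0.5197 -0.0745] len 0.0867 wid [-0.0193  0.0192] z [0.0859 0.093  0.0963]
t 11.125 tcp [ 0.5183 -0.0754  0.1875] yaw 101.1 F [-0.1  -0.56 -1.44] w 0.274 j [  9.  14. -17.   0. -59. -88.]
shift [ 0.05  0.06 -0.02] turn [ 0.01 -0.   -0.  ] rows>= 0.0
```

>>> play_rows:
  plan:
    - [[0.05,0,0,0,0,0],[0.05,0,0,0,0,0],[0.05,0,0,0,0,0]]

```text
time_s: 11.5
tcp_pos: [0.5184, -0.0754, 0.1872]
ee_rot: [[0.0, -0.193, 0.981], [-0.0, 0.981, 0.193], [-1.0, -0.0, 0.0]]
wrist_force: [0.3, -0.3, -1.3]
gripper_width: 0.275
```

>>> play_rows:
  plan:
    - [[0.05,0,0,0,0,0],[0.05,0,0,0,0,0],[0.05,0,0,0,0,0]]

```text
time_s: 11.88
tcp_pos: [0.5185, -0.0754, 0.187]
ee_rot: [[0.001, -0.193, 0.981], [-0.0, 0.981, 0.193], [-1.0, -0.0, 0.001]]
wrist_force: [-0.8, 0.9, 2.0]
gripper_width: 0.273
```

>>> play_rows:
  plan:
    - [[0.05,0,0,0,0,0],[0.05,0,0,0,0,0],[0.05,0,0,0,0,0]]

```text
time_s: 12.25
tcp_pos: [0.5185, -0.0754, 0.1869]
ee_rot: [[0.001, -0.193, 0.981], [-0.0, 0.981, 0.193], [-1.0, -0.0, 0.001]]
wrist_force: [-2.1, 1.3, 5.2]
gripper_width: 0.271
```

Contact came at TCP z 0.187, as computed. I'll ease off 0.8 mm, then open.

>>> play_rows:
  plan:
    - [[-0.05,0,0,0,0,0],[-0.08,0,0,0,0,0],[-0.08,0,0,0,0,0]]

```text
time_s: 12.62
tcp_pos: [0.5185, -0.0754, 0.1869]
ee_rot: [[0.0, -0.193, 0.981], [-0.0, 0.981, 0.193], [-1.0, -0.0, 0.0]]
wrist_force: [-0.4, 0.3, 3.3]
gripper_width: 0.273
```

>>> play_rows:
  plan:
    - [[0,0,0,0,0,0],[0,0,0,0,0,0],[0,0,0,0,0,0],[0,0,0,0,0,0],[0,0,0,0,0,0]]
  hand: 0.7

```text
time_s: 13.25
tcp_pos: [0.5184, -0.0754, 0.1868]
ee_rot: [[-0.0, -0.192, 0.981], [0.0, 0.981, 0.192], [-1.0, 0.0, 0.0]]
wrist_force: [-0.6, 0.1, -0.3]
gripper_width: 0.682
```

>>> play_rows:
  plan:
    - [[0,0,0,0,0,0],[0,0,0,0,0,0],[0,0,0,0,0,0]]

```text
time_s: 13.62
tcp_pos: [0.5183, -0.0754, 0.1868]
ee_rot: [[0.0, -0.192, 0.981], [0.0, 0.981, 0.192], [-1.0, 0.0, 0.0]]
wrist_force: [0.1, -0.2, 0.6]
gripper_width: 0.697
```

Run:
```python
from m import *
plan(.518,-.0748,.187,101)
p,d=r.capture('scene');cv2.imwrite('pics/s8.png',cv2.resize(p[140:290,260:440],None,fx=4,fy=4))
p,d=r.capture('wrist');cv2.imwrite('pics/w8.png',p)
```

```text
t 13.625 tcp [ 0.5183 -0.0754  0.1868] yaw 101.1 F [ 0.1  -0.22  0.62] w 0.697 j [  9.  14. -17.  -0. -59. -88.]
shift [-0.02  0.06 -0.02] turn [ 0.01  0.   -0.  ] rows>= 0.0
```

View pics/s8.png

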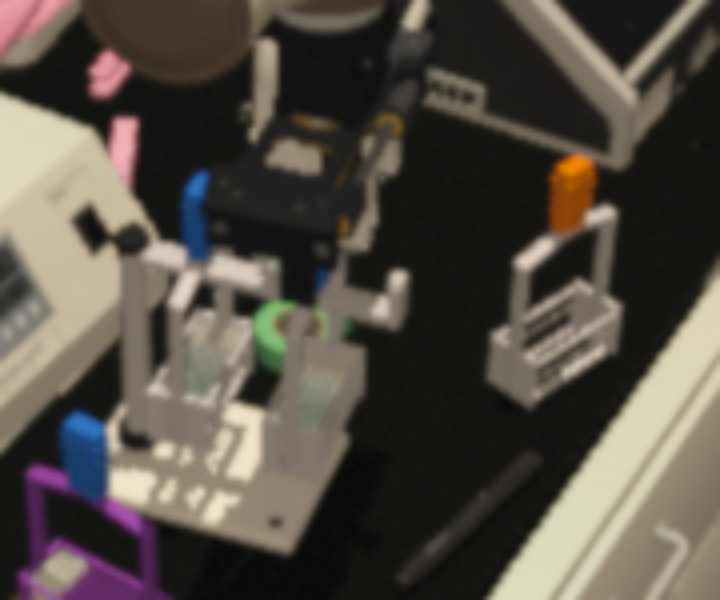

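View pics/w8.png

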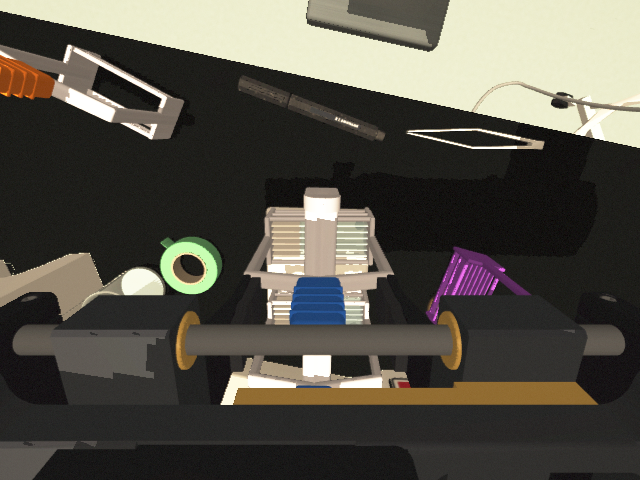

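The rack hangs with both fingers clear of the block. Retract straight up, then back toward the robot.

>>> play_rows:
  plan:
    - [[-1,0,0,0,0,0],[-2.5,0,0,0,0,0],[-4.5,0,0,0,0,0],[-7,0,0,0,0,0],[-10,0,0,0,0,0]]

```text
time_s: 14.35
tcp_pos: [0.5183, -0.0754, 0.2887]
ee_rot: [[0.001, -0.193, 0.981], [-0.0, 0.981, 0.193], [-1.0, -0.0, 0.001]]
wrist_force: [0.2, -0.9, -0.0]
gripper_width: 0.697
```

>>> play_rows:
  plan:
    - [[-3,0,0,0,0,0],[-6,0,-3,0,0,0],[-8,0,-6,0,0,0],[-9,0,-9,0,0,0],[-9,0,-12,0,0,0]]

```text
time_s: 14.98
tcp_pos: [0.3999, -0.0988, 0.3792]
ee_rot: [[0.004, -0.193, 0.981], [0.0, 0.981, 0.193], [-1.0, -0.001, 0.004]]
wrist_force: [-0.1, 0.4, 0.3]
gripper_width: 0.699
```

>>> play_rows:
  plan:
    - [[0,-4,0,0,0,0],[0,-8,0,0,0,0],[0,-12,0,0,0,0],[0,-16,0,0,0,0],[0,-20,0,0,0,0]]

```text
time_s: 15.6
tcp_pos: [0.4391, -0.2962, 0.3783]
ee_rot: [[0.002, -0.192, 0.981], [-0.001, 0.981, 0.192], [-1.0, -0.001, 0.002]]
wrist_force: [-0.7, -0.7, 0.9]
gripper_width: 0.697
```

>>> play_rows:
  plan:
    - [[0,0,0,0,0,0],[0,0,0,0,0,0],[0,0,0,0,0,0],[0,0,0,0,0,0],[0,0,0,0,0,0]]

```text
time_s: 16.23
tcp_pos: [0.4391, -0.2942, 0.3772]
ee_rot: [[0.001, -0.193, 0.981], [-0.0, 0.981, 0.193], [-1.0, -0.0, 0.0]]
wrist_force: [0.6, -0.2, 0.4]
gripper_width: 0.701
```

Run:
```python
from m import *
s=r.sense();print(s['time_s'],s['tcp_pos'])
p,d=r.capture('scene');cv2.imwrite('pics/s9.png',cv2.resize(p[140:290,260:440],None,fx=4,fy=4))
n='top';C=cam(n);p,d=r.capture(n);cv2.imwrite('pics/t9.png',cv2.resize(p[165:305,300:480],None,fx=4,fy=4))
P=pts(d,C);hsv=cv2.cvtColor(p,cv2.COLOR_BGR2HSV); bl=(hsv[...,0]>95)&(hsv[...,0]<125)&(hsv[...,1]>100)
fit(n,P,'new grip',bx(P,d,.49,.55,-.12,-.02,.215,.235)&bl)
fit(n,P,'hunggrip',bx(P,d,.56,.63,-.12,0,.218,.232)&bl)
fit(n,P,'orange',bx(P,d,.40,.48,-.30,-.24,.155,.175)&(hsv[...,0]<20)&(hsv[...,1]>150))
```

```text
16.225 [ 0.4390569  -0.29420406  0.37719057]
top new grip 92 ang -82.38 c [ 0.5169 -0.075 ] len 0.0218 wid [-0.0055  0.0068] z [0.217  0.224  0.2265]
top hunggrip 85 ang -69.81 c [ 0.59   -0.0644] len 0.0239 wid [-0.0063  0.0062] z [0.2197 0.2242 0.2269]
top orange 0
```

View pics/s9.png

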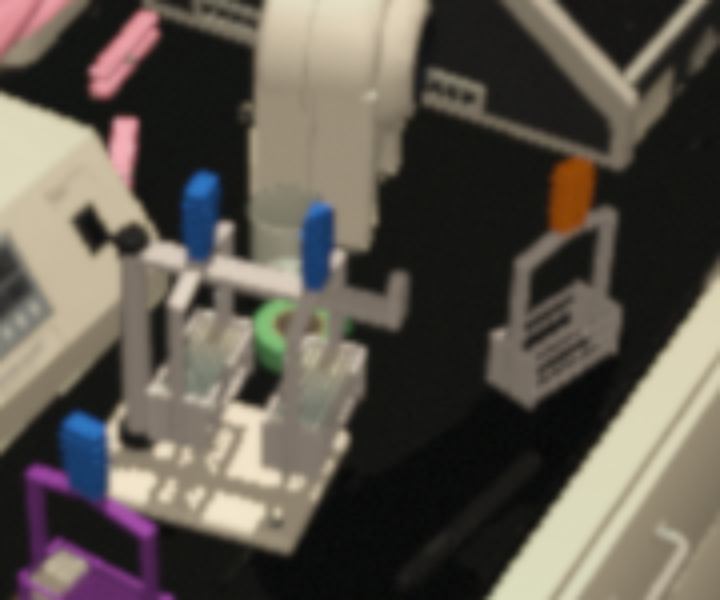

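View pics/t9.png

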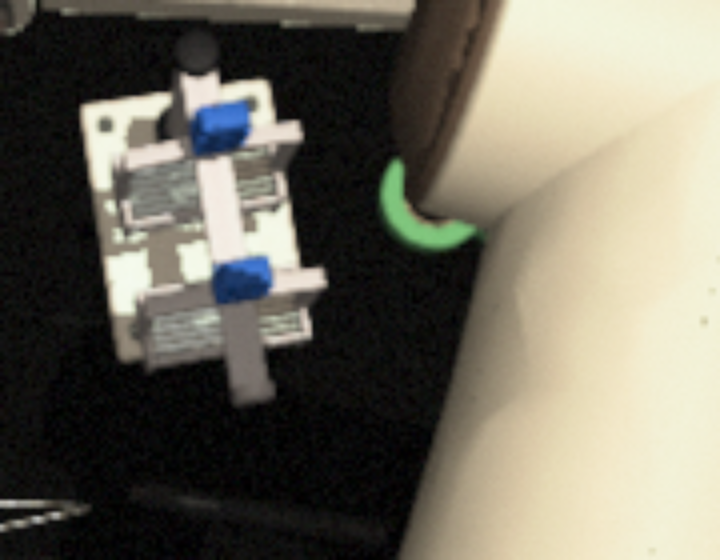

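Both racks hang upright and square. The first rack is at (0.590,-0.064), as before, and the orange rack is still standing in place. The gripper touches nothing.

```bash
python3 -c "
from h import *
print(r.finish_job())"
```

```text
the job is handed in; nothing more can be done
None
```

I took the full silver rack by its blue grip, threaded its bail over the hook tip and hung it in front of the first rack. I then let go, backed away and handed the job in at about 16 s.

- **New rack:** the last pictures show it hanging upright, with its grip at (0.517, -0.075). A bail fit just before release put it within about 1° of square. It sits about 73 mm in front of the first rack.
- **First rack:** its grip measured (0.590, -0.064) at the end and (0.590, -0.065) at the start, so it did not move.
- **Forces and contact:** the highest wrist force I read was about 5 N, as the bail touched the hook. The robot was touching nothing at the end.

**Checks that failed or disagreed:**
- **Orange rack:** its final position check from the top camera returned no points because the arm blocked the view. The scene picture shows it standing unmoved.
- **Camera agreement:** the scene and top cameras differed by 3–4 mm in y, so I used the wrist camera for the grasp and for centring on the hook.
- **Last angle fits:** the fits on the two small grip tops are coarse and noisy: -82° for the new rack and -70° for the first, against -79° square across the hook. The first rack read the same -70° at the start.

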